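# Bring the fairy lights up to the amber mark

## Task

The fairy lights' dimmer, the big black wheel, is under one of the two glass covers of the sheesham case on the console. Slide that cover open, turn the wheel clockwise until the white pointer on its rim stands on the amber line at the far side of the scale, never letting it run on into the red part, then let go and slide the cover fully shut again so that both covers end closed. Leave the diya tiers, the votive cup, the dispenser bottle, the idol and the bell undisturbed.

Things in the scene. Friction and masses are not known exactly. Their poses are not given: they have to be found in the camera images.
- case: Fixed sheesham case, 290 mm deep (its x, pointing away from the robot), 610 long (its y, to the left), 133 high; place and yaw vary. Origin: centre of its underside. Two framed glass covers slide along its y in its open top, between front and back rails (tops 133 mm up). Of its two compartments, at y +185 and -185 mm, one (it varies) holds the dimmer, the other a tray of clay lamps.
- left_cover (a joint): Opening in m of the left (+y) cover: 0 shut, 0.225 fully open. The lower cover (face 112 mm above the table); it opens to the right (case's -y), under the right cover. 0.6 to 1.1 kg, about 2 N of friction, stays where left. Starts at most 5 mm open. Fully open it uncovers y = +80 to +290 mm (case frame).
- right_cover (a joint): Opening in m of the right (-y) cover: 0 shut, 0.225 fully open. The upper cover (face 126.5 mm above the table); it opens to the left (case's +y), over the left cover. 0.6 to 1.1 kg, about 2 N of friction, stays where left. Starts at most 5 mm open. Fully open it uncovers y = -290 to -80 mm (case frame).
- left_cover_pull (a point): Centre of the left cover's brass pull, an upright bar 80 mm long (case's x), 10 thick (case's y), 34 high, standing on the cover's face, 17 mm below this point. At y = +275 mm (case frame) when shut. Fully open, its inner face is 35 mm from the edge of the right cover, whose face is 14.5 mm higher than this cover's. Axes as the case's.
- right_cover_pull (a point): Centre of the right cover's brass pull, an upright bar 80 mm long (case's x), 10 thick (case's y), 34 high, standing on the cover's face, 17 mm below this point. At y = -275 mm (case frame) when shut. Beyond the cover's inner edge there is only the left cover, 14.5 mm lower, and its pull. Axes as the case's.
- wheel_hub (a point): Middle of the round fluted hub of the dimmer's black wheel, on its upright axis: 56 mm in diameter, 32 high (16 above and below this point), top 92.5 mm above the table; grip it from above. It stands on the wheel's flat disc, 120 mm in diameter. At x -19, y +185 or -185 mm in the case: mid-opening when its cover is fully open. The frame turns with the wheel.
- dimmer (a joint): Angle of the wheel in rad, growing CLOCKWISE seen from above: 0 = off (stop), 5.6 = full (stop), 4.6 = pointer exactly on the amber line; the red part runs from 4.95 to the stop. Starts between 0.1 and 0.7, so it must turn 3.9 to 4.5 rad: regrasp as you go. Needs about 0.15 N m; stays where left (no spring or detent).
- pointer_tip (a point): Tip of the white pointer on the wheel's rim, 68 mm from the wheel's axis; it travels round with the wheel.
- amber_mark (a point): Middle of the amber line, 20 mm long (radial) and 6 wide, on the white scale ring round the wheel, 74 mm from the wheel's axis, on the far side from the robot (within 0.45 rad of straight ahead). Its x axis points outward from the wheel's axis.
- tier_low: Lower ceramic diya tier, white with blue cups, 140 mm wide, 60 mm high, loose on the console; origin at the centre of its underside. A bystander.
- tier_top: Upper ceramic diya tier, 100 mm wide, about 58 mm high, standing loose on the lower tier; origin at the centre of its underside. A bystander.
- votive: Amber glass votive cup, 72 mm wide, 75 mm high, standing on a flat green coaster; origin at the centre of its underside. A bystander.
- dispenser: Empty steel push-dispenser bottle, 68 mm in diameter, 176 mm high with its pump head; origin at the centre of its underside. A bystander.
- idol: Small carved wooden idol, 84 mm wide, 142 mm high; origin at the centre of its underside. A bystander.
- bell: Brass hand bell, 72 mm wide, 120 mm high, standing on its mouth beyond the case; origin at the centre of its underside. A bystander.

How it is judged:
By the outcome, as a careful person would: the job done as asked, in the order asked, and still so for the second after the job is handed in, with the robot touching nothing.
It also fails if it takes over 72 s, if anything falls off the work surface, if the arm or the gripper's body presses on something with over 40 N, if the wrist force passes 120 N, or if a joint passes its speed limit or range.

## Robot

A 7-joint arm with a two-finger parallel gripper is mounted at the origin on the work surface. World frame = base frame: x ahead of the robot, y to its left, z up, the work surface at z = 0. Lengths are in m, angles in rad, forces in N, time in s.
With the tool pointing down it reaches from about 0.375 to 0.925 m from the base axis. Payload 3.1 kg.
Tool frame: the origin (TCP) lies between the finger pads; the fingertips stand 8 mm ahead of it and the grasp point (between the pads) lies 11 mm behind it; z points along the fingers, y is the line along which they close (so a half turn about z gives the same grasp; the last joint's range is limited). The gripper opens to 85 mm and grips with 20 to 120 N. Pads are 22 mm wide; open, the fingers measure 114 mm over their backs; the gripper's body (76 mm by 85 mm) begins 54 mm behind the grasp point. The pads swing forward as they close: fully open they stand 13 mm farther back than shut.
Start: joints at [-0.098, 0.383, 0.044, 1.598, -0.018, 1.161, -0.05], TCP at [0.65, 0, 0.239] pointing down, gripper open.
Joint ranges: [-2.61, 2.61], [-0.41, 2.15], [-1.48, 1.57], [0, 2.5], [-1.57, 4.71], [0.05, 1.97], [-2.85, 2.85]. Speed limits (rad/s): [2.79, 2.79, 3.14, 3.14, 3.14, 3.14, 3.14].

## Interface

Orientations are given as a 3x3 rotation matrix whose columns are the frame's x, y, z axes.
In Python, from workcell import ctrl gives the robot as it stands. The module is installed in compiled form; this text tells all that it offers.
- The arm moves only by the tool send_rows, never from a script. Its argument "deltas" is a list that holds one entry, the list of rows, each a list of 7 numbers: the shift along the world's x, y, z normalised to -1 to 1, where 1 is 0.03 m, then the turn, a rotation vector about the world's x, y, z normalised to -1 to 1, where 1 is 5 degrees, then the opening, from 0 (shut) to 1 (fully open). In form: [[[x, y, z, wx, wy, wz, grip], ...]]. A call has exactly 8 rows; each row shifts and turns the commanded pose from where the row before left it; what a row does not reach is not made up. A row lasts 1/12 s, in which the tool goes at most 41.7 mm and 7.16 degrees, less where a joint would pass 70% of its speed; a pose out of reach is approached as far as the arm can. A call with a number of a shift or a turn outside -1 to 1 is refused whole. A call with a gripper value outside its range is refused whole. The fingers move at their own pace and stop on an object; "grip_force" is the grip in N (left out, the last holds). Time passes only in rows, so rows that do not move let the fingers close, or fill a call up. It gives the time, the measured TCP pose, the force, the opening and the grip force at its end, in the units of the state.
- ctrl.observe(): the state, without advancing time (a new reading comes with each control period).
- ctrl.get_image(name): name is "scene" or "side" or "wrist"; returns a dict with "pixels" (400x640x3 uint8, red, green, blue), "camera_matrix" (3x3 intrinsics, pixels), "world_from_camera" (4x4, takes a point from camera to world coordinates). Camera axes: x right, y down, z forward; pixel columns grow to the right and rows downward; lengths in m; the calibration is good to about 2 mm. A picture is of the moment at which its call begins. There is no depth.
- ctrl.job_done(): hands the job in; it is judged then, once.
The state is a dict: "t": time; "joint_positions": joint angles; "joint_velocities": joint speeds; "joint_torque": joint torques, N m; "eef_pos": TCP position; "eef_rot": TCP orientation; "wrist_force": force on the tool from outside, world axes, zero at the start; "torque": the same for the moment, N m; "width": finger opening in m; "grip_force": force on a finger pad.
Only numpy, scipy, OpenCV 4.12 (cv2) and the standard library are available. Lean on these libraries where they do the work, as an engineer would, in place of code of your own. Each camera call takes 0.05 s, during which the arm holds its last target. There are 200 camera calls.

## Working session

There is one attempt and no reset: what is moved stays moved. The work goes in short steps, Python scripts to look and compute and a tool call to move; the robot and the scene stay as the last step left them, time stands still between calls to the robot, and variables do not carry over. Pictures are saved under pics/ and viewed, at most 11 in all, crops included, and the job is handed in when it is done.

Besides the shell and the picture viewer there is one more tool, called after "Emit:" as name(argument=value, ...), one argument or row to a line, values as JSON. send_rows: Moves the arm, as the interface text tells. Its arguments: {"type":"object","properties":{"deltas":{"type":"array"},"grip_force":{"type":"number"}},"required":["deltas"]}

```bash
mkdir -p pics; cat > h.py <<'E'
import numpy as np, cv2
from workcell import ctrl
def grab(n,f=None):
    d=ctrl.get_image(n)
    if f: cv2.imwrite('pics/'+f+'.png',cv2.cvtColor(d['pixels'],cv2.COLOR_RGB2BGR))
    return d
def ray(d,u,v,z):
    K=d['camera_matrix'];T=d['world_from_camera']
    r=T[:3,:3]@np.linalg.solve(K,[u,v,1.]);o=T[:3,3]
    return o+r*(z-o[2])/r[2]
E
python3 - <<'E'
from h import *
import pickle
D={}
for n in('scene','side','wrist'): D[n]=grab(n,n+'0'); print(n,D[n]['world_from_camera'].round(3).tolist(),D[n]['camera_matrix'][0,0])
pickle.dump(D,open('d0.pkl','wb'))
o=ctrl.observe();print(o['t'],o['width'],o['eef_pos'])
E
```

```text
scene [[0.155, 0.814, -0.56, 1.197], [0.988, -0.128, 0.087, -0.083], [-0.001, -0.567, -0.824, 1.007], [0.0, 0.0, 0.0, 1.0]] 370.0610159710519
side [[-0.708, -0.55, 0.444, -0.11], [-0.706, 0.557, -0.437, 0.683], [-0.007, -0.623, -0.782, 1.335], [0.0, 0.0, 0.0, 1.0]] 470.79792336566925
wrist [[1.0, 0.001, -0.004, 0.649], [-0.0, -0.953, -0.302, 0.076], [-0.004, 0.302, -0.953, 0.371], [0.0, 0.0, 0.0, 1.0]] 347.8752436994245
0.15 0.08515710608978705 [ 6.49294550e-01 -1.64367339e-05  2.38186463e-01]
```

View pics/scene0.png

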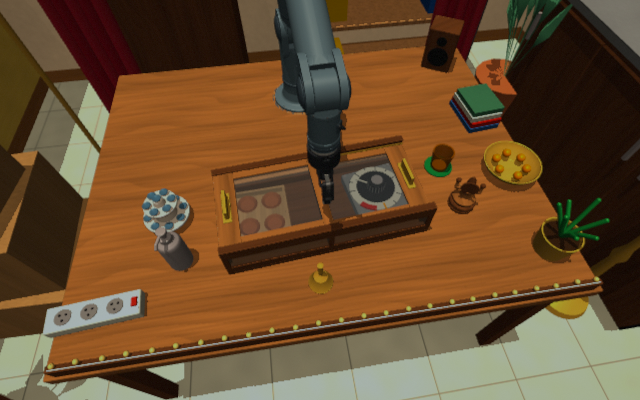

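View pics/wrist0.png

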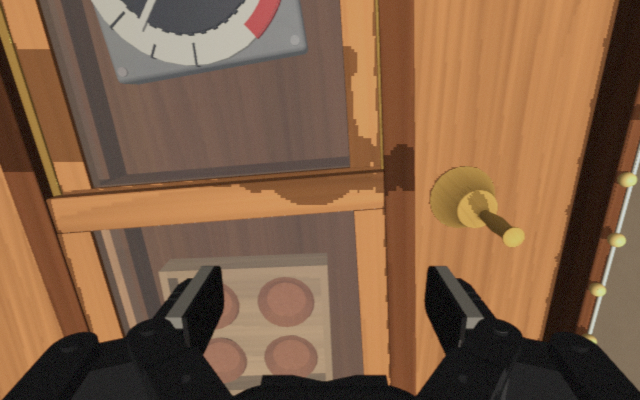

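The scene view (looking back at the robot) shows the dimmer at (377,188) in the left (+y) compartment, the left pull at (407,173), the right pull at (226,206), and a bell beyond the case. So the left, lower cover has to open.

```bash
python3 - <<'E'
from h import *
import pickle
D=pickle.load(open('d0.pkl','rb'))
for n in('scene','side'):
    d=D[n];hsv=cv2.cvtColor(d['pixels'],cv2.COLOR_RGB2HSV)
    m=cv2.inRange(hsv,(20,130,80),(32,255,255))
    N,l,s,c=cv2.connectedComponentsWithStats(m)
    for i in range(1,N):
        if s[i,4]>60:
            ys,xs=np.where(l==i);r=cv2.minAreaRect(np.c_[xs,ys].astype(np.float32))
            b=cv2.boxPoints(r)
            print(n,s[i],c[i].round(1),ray(d,*c[i],.135)[:2].round(4),ray(d,*c[i],.148)[:2].round(4),[x for x in np.round(r[1],1)])
            L=[ray(d,*p,.135)[:2] for p in b];e=max([L[1]-L[0],L[2]-L[1]],key=np.linalg.norm);print('  len',np.linalg.norm(e).round(3),'ang',np.degrees(np.arctan2(e[1],e[0])).round(1))
E
```

```text
scene [327   0  21  22 388] [337.4   9.6] [-0.3736  0.2195] [-0.3502  0.215 ] [np.float64(21.0), np.float64(20.0)]
  len 0.171 ang -10.9
scene [334  38  10  16  74] [338.2  44.2] [-0.1195  0.1775] [-0.0999  0.1736] [np.float64(17.1), np.float64(5.7)]
  len 0.111 ang 0.8
scene [484 141  59  44 923] [511.5 162.8] [0.5679 0.5923] [0.5773 0.5822] [np.float64(60.4), np.float64(40.5)]
  len 0.178 ang 53.6
scene [403 158  11  22  66] [408.  168.9] [0.5419 0.2736] [0.5517 0.2683] [np.float64(22.4), np.float64(2.7)]
  len 0.08 ang 5.7
scene [398 163  18  25 105] [405.7 177. ] [0.5705 0.258 ] [0.5799 0.2529] [np.float64(28.6), np.float64(7.2)]
  len 0.101 ang 5.9
scene [221 190  11  33 197] [225.  206.7] [ 0.5934 -0.2726] [ 0.6024 -0.2697] [np.float64(32.7), np.float64(8.7)]
  len 0.113 ang 4.5
scene [541 222  23  30  98] [548.2 237.9] [0.827  0.5754] [0.8325 0.5655] [np.float64(35.2), np.float64(9.3)]
  len 0.092 ang 2.2
scene [312 271  18  16 128] [320.1 278.6] [ 0.8456 -0.0401] [ 0.8508 -0.0408] [np.float64(15.6), np.float64(15.6)]
  len 0.04 ang 34.2
scene [549 298  40  21 533] [569.8 306.
[... 196 characters left out ...]
t64(16.1)]
  len 0.114 ang -65.1
side [247 239  19  16  67] [256.5 246.6] [0.5524 0.2697] [0.5452 0.2741] [np.float64(22.8), np.float64(3.0)]
  len 0.076 ang -175.6
side [606 265  15  16  91] [612.8 272.3] [-0.2411 -0.3932] [-0.2397 -0.3816] [np.float64(6.4), np.float64(18.4)]
  len 0.068 ang -96.9
side [614 271  23  29 315] [627.  284.4] [-0.2856 -0.3832] [-0.2837 -0.3716] [np.float64(26.9), np.float64(16.3)]
  len 0.067 ang 159.9
side [127 330  70  70 345] [162.8 366.2] [0.4506 0.6705] [0.4445 0.6706] [np.float64(62.2), np.float64(75.0)]
  len 0.181 ang -176.5
side [149 350  32  37 669] [163.9 367.1] [0.4465 0.6698] [0.4405 0.67  ] [np.float64(32.1), np.float64(33.6)]
  len 0.09 ang -177.8
```

View pics/side0.png

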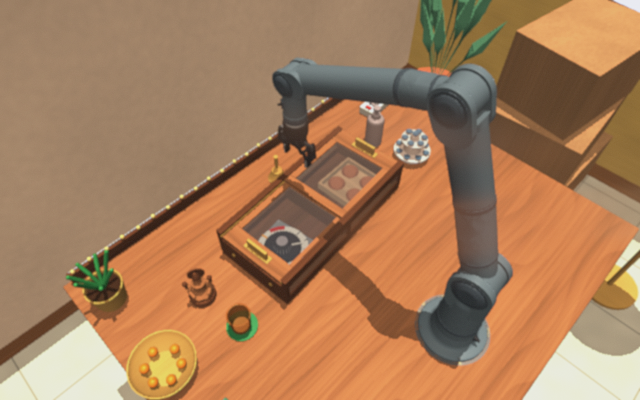

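The side view agrees: the left pull at (257,250), near (0.554, 0.268), case yaw about 4.75°. I move above the pull, turning the tool +95°.

Emit:
send_rows(
  deltas=[
    [[-0.13,0.37,0,0,0,0.79,0.5],[-0.13,0.37,0,0,0,0.79,0.5],[-0.13,0.37,0,0,0,0.79,0.5],[-0.13,0.37,0,0,0,0.79,0.5],[-0.13,0.37,0,0,0,0.79,0.5],[-0.13,0.37,0,0,0,0.79,0.5],[-0.13,0.37,0,0,0,0.79,0.5],[-0.13,0.37,0,0,0,0.79,0.5]],
  ],
)

```text
t: 0.82
eef_pos: [0.6182, 0.0892, 0.2387]
eef_rot: [[-0.527, 0.85, -0.001], [0.85, 0.527, -0.0], [0.0, -0.001, -1.0]]
wrist_force: [0.1, 0.3, 0.1]
width: 0.0427
grip_force: 0.0
```

Emit:
send_rows(
  deltas=[
    [[-0.13,0.37,0,0,0,0.79,0.5],[-0.13,0.37,0,0,0,0.79,0.5],[-0.13,0.37,0,0,0,0.79,0.5],[-0.13,0.37,0,0,0,0.79,0.5],[-0.13,0.37,0,0,0,0.79,0.5],[-0.13,0.37,0,0,0,0.79,0.5],[-0.13,0.37,0,0,0,0.79,0.5],[-0.13,0.37,0,0,0,0.79,0.5]],
  ],
)

```text
t: 1.48
eef_pos: [0.587, 0.178, 0.2388]
eef_rot: [[-0.894, 0.448, -0.001], [0.448, 0.894, -0.0], [0.001, -0.001, -1.0]]
wrist_force: [0.3, 0.1, 0.4]
width: 0.0427
grip_force: 0.0
```

Emit:
send_rows(
  deltas=[
    [[-0.13,0.37,0,0,0,0.79,0.5],[-0.13,0.37,0,0,0,0.79,0.5],[-0.13,0.37,0,0,0,0.79,0.5],[-0.13,0.37,0,0,0,0.79,0.5],[-0.13,0.37,0,0,0,0.79,0.5],[-0.13,0.37,0,0,0,0.79,0.5],[-0.13,0.37,0,0,0,0.79,0.5],[-0.13,0.37,0,0,0,0.79,0.5]],
  ],
)

```text
t: 2.15
eef_pos: [0.5559, 0.2667, 0.2387]
eef_rot: [[-0.996, -0.087, -0.001], [-0.087, 0.996, -0.001], [0.001, -0.0, -1.0]]
wrist_force: [0.0, -0.2, -0.4]
width: 0.0429
grip_force: 0.0
```

```bash
python3 - <<'E'
from h import *
d=grab('wrist','wrist1')
o=ctrl.observe();print(o['t'],o['width'],o['eef_pos'],o['eef_rot'].round(3) if hasattr(o['eef_rot'],'round') else o['eef_rot'],o['joint_positions'])
hsv=cv2.cvtColor(d['pixels'],cv2.COLOR_RGB2HSV)
m=cv2.inRange(hsv,(20,120,80),(32,255,255))
N,l,s,c=cv2.connectedComponentsWithStats(m)
for i in range(1,N):
    if s[i,4]>150: print(s[i],c[i],ray(d,*c[i],.146)[:2],ray(d,*c[i],.129)[:2])
E
```

```text
2.2 0.04269699783523043 [0.55424977 0.27034501 0.23885863] [[-0.996 -0.093 -0.002]
 [-0.093  0.996  0.002]
 [ 0.002  0.002 -1.   ]] [-0.24220631  0.34491555 -0.3413047   1.66655765  0.12109157  1.15161278
  1.04987562]
[315 119  13  56 192] [321.765625 151.25    ] [0.51488337 0.26073559] [0.51759539 0.26085915]
[316 206  31  44 748] [328.29679144 231.9986631 ] [0.57092208 0.27008121] [0.57784642 0.27090726]
```

View pics/wrist1.png

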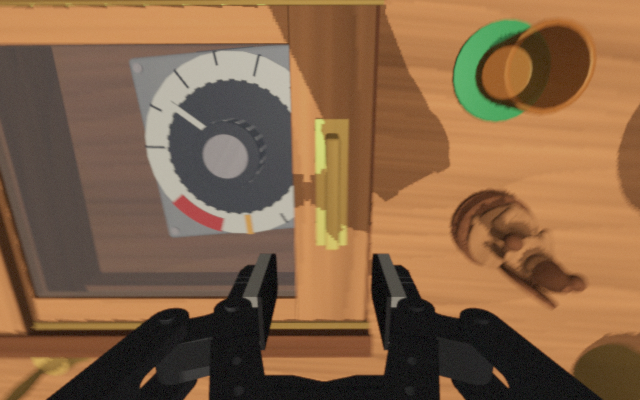

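The near view shows the wheel with its pointer at (187,113), amber at (249,225), red to its left, and the left pull at columns 316–349, rows 119–249, about on the TCP line. I descend and grip it high, above the end wall.

Emit:
send_rows(
  deltas=[
    [[-0.05,0,-0.4,0,0,0,0.45],[-0.05,0,-0.4,0,0,0,0.45],[-0.05,0,-0.4,0,0,0,0.45],[-0.05,0,-0.4,0,0,0,0.45],[-0.05,0,-0.4,0,0,0,0.45],[-0.05,0,-0.4,0,0,0,0.45],[-0.05,0,-0.4,0,0,0,0.45],[-0.05,0,-0.4,0,0,0,0.45]],
  ],
)

```text
t: 2.87
eef_pos: [0.5441, 0.2662, 0.1418]
eef_rot: [[-0.997, -0.083, -0.0], [-0.083, 0.997, -0.0], [0.0, -0.0, -1.0]]
wrist_force: [0.8, 0.3, 0.2]
width: 0.0383
grip_force: 0.0
```

Emit:
send_rows(
  deltas=[
    [[0,0,0,0,0,0,0.3],[0,0,0,0,0,0,0.2],[0,0,0,0,0,0,0.1],[0,0,0,0,0,0,0],[0,0,0,0,0,0,0],[0,0,0,0,0,0,0],[0,0,0,0,0,0,0],[0,0,0,0,0,0,0]],
  ],
  grip_force=30,
)

```text
t: 3.53
eef_pos: [0.5441, 0.2667, 0.1433]
eef_rot: [[-0.996, -0.084, -0.0], [-0.084, 0.996, 0.0], [0.0, 0.0, -1.0]]
wrist_force: [-0.8, 2.1, -3.2]
width: 0.0089
grip_force: 30.9
```

Emit:
send_rows(
  deltas=[
    [[0.01,-0.1,0,0,0,0,0],[0.03,-0.3,0,0,0,0,0],[0.04,-0.5,0,0,0,0,0],[0.04,-0.5,0,0,0,0,0],[0.04,-0.5,0,0,0,0,0],[0.04,-0.5,0,0,0,0,0],[0.04,-0.5,0,0,0,0,0],[0.04,-0.5,0,0,0,0,0]],
  ],
)

```text
t: 4.2
eef_pos: [0.5527, 0.1635, 0.1433]
eef_rot: [[-0.996, -0.084, 0.0], [-0.084, 0.996, 0.0], [-0.0, 0.0, -1.0]]
wrist_force: [0.6, 2.8, -5.8]
width: 0.0092
grip_force: 30.8
```

Emit:
send_rows(
  deltas=[
    [[0.04,-0.5,0,0,0,0,0],[0.04,-0.5,0,0,0,0,0],[0.04,-0.5,0,0,0,0,0],[0.04,-0.5,0,0,0,0,0],[0.04,-0.5,0,0,0,0,0],[0.04,-0.5,0,0,0,0,0],[0.04,-0.5,0,0,0,0,0],[0.03,-0.4,0,0,0,0,0]],
  ],
)

```text
t: 4.87
eef_pos: [0.5622, 0.0497, 0.1434]
eef_rot: [[-0.997, -0.082, 0.001], [-0.082, 0.997, 0.007], [-0.001, 0.007, -1.0]]
wrist_force: [1.1, 18.4, -7.3]
width: 0.009
grip_force: 31.0
```

Emit:
send_rows(
  deltas=[
    [[0.01,-0.1,0,0,0,0,0],[0.0,-0.05,0,0,0,0,0],[0,0,0,0,0,0,0],[0,0,0,0,0,0,0.1],[0,0,0,0,0,0,0.25],[0,0,0,0,0,0,0.35],[0,0,0,0,0,0,0.35],[0,0,0,0,0,0,0.35]],
  ],
)

```text
t: 5.53
eef_pos: [0.5632, 0.0407, 0.1441]
eef_rot: [[-0.997, -0.081, 0.001], [-0.081, 0.997, -0.002], [-0.001, -0.002, -1.0]]
wrist_force: [-0.0, -0.6, 0.1]
width: 0.0295
grip_force: 0.0
```

Emit:
send_rows(
  deltas=[
    [[0,0,0.5,0,0,0,0.5],[0,0,0.6,0,0,0,0.7],[0,0,0.6,0,0,0,1],[-0.1,0.5,0.6,0,0,0,1],[-0.1,0.8,0.5,0,0,0,1],[-0.2,0.9,0.3,0,0,0,1],[-0.2,0.9,0,0,0,0,1],[-0.1,0.8,0,0,0,0,1]],
  ],
)

```text
t: 6.2
eef_pos: [0.542, 0.1605, 0.2382]
eef_rot: [[-0.997, -0.082, 0.003], [-0.082, 0.997, 0.0], [-0.003, -0.0, -1.0]]
wrist_force: [-0.1, -0.3, -0.1]
width: 0.0852
grip_force: 0.0
```

Emit:
send_rows(
  deltas=[
    [[0,0.5,0,0,0,0,1],[0,0.1,0,0,0,0,1],[0,0,0,0,0,0,1],[0,0,0,0,0,0,1],[0,0,0,0,0,0,1],[0,0,0,0,0,0,1],[0,0,0,0,0,0,1],[0,0,0,0,0,0,1]],
  ],
)

```text
t: 6.87
eef_pos: [0.5416, 0.1768, 0.2362]
eef_rot: [[-0.997, -0.082, -0.0], [-0.082, 0.997, -0.0], [0.0, -0.0, -1.0]]
wrist_force: [0.7, -0.0, -0.4]
width: 0.0855
grip_force: 0.0
```

```bash
python3 - <<'E'
from h import *
d=grab('wrist','wrist2')
import pickle;pickle.dump(d,open('d2.pkl','wb'))
o=ctrl.observe();print(o['t'],o['eef_pos'],o['joint_positions'])
E
```

```text
6.9167 [0.54157258 0.17714948 0.23623341] [-0.09568162  0.25760324 -0.33921615  1.78302646  0.09468701  1.11698985
  1.1872862 ]
```

View pics/wrist2.png

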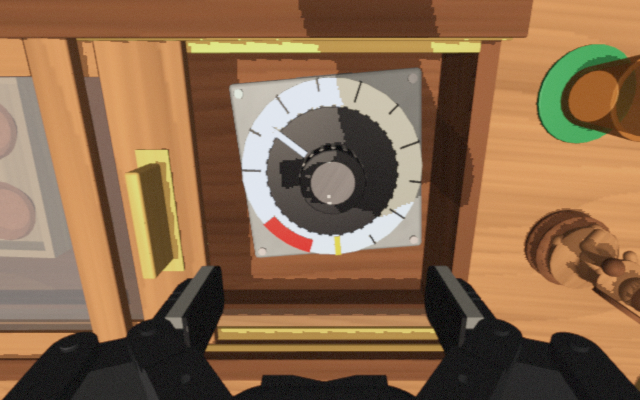

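The cover is fully open. The hub's top face is at about (333,183), the amber line at (338,245), red at (290,235), and the white pointer from (305,152) to (275,128). I compute the hub and the angles.

```bash
cat >> h.py <<'E'
def meas(d,hub,tol=40,zp=.061,zs=.055):
    px=d['pixels'];hsv=cv2.cvtColor(px,cv2.COLOR_RGB2HSV);H=np.array(hub)
    def pts(m,z,r0,r1):
        ys,xs=np.where(m>0)
        if len(xs)==0:return np.zeros((0,2))
        P=np.array([ray(d,x,y,z)[:2] for x,y in zip(xs,ys)]);r=np.hypot(*(P-H).T)
        return P[(r>r0)&(r<r1)]
    A=pts(cv2.inRange(hsv,(22,110,110),(35,255,255)),zs,.060,.090)
    W=pts(cv2.inRange(hsv,(0,0,120),(179,70,255)),zp,.036,.054)
    ang=lambda P:np.arctan2(*(P.mean(0)-H)[::-1])
    return A,W,(ang(A) if len(A) else None),(ang(W) if len(W) else None)
E
python3 - <<'E'
from h import *
import pickle;d=pickle.load(open('d2.pkl','rb'))
print('hubtop',ray(d,333,183,.0925))
px=d['pixels'].astype(int)
g=cv2.cvtColor(d['pixels'],cv2.COLOR_RGB2HSV)
# hub top grey disc
m=((g[...,1]<90)&(g[...,2]>70)).astype(np.uint8);m[:155]=0;m[212:]=0;m[:,:305]=0;m[:,362:]=0
N,l,s,c=cv2.connectedComponentsWithStats(m);i=1+s[1:,4].argmax();print(s[i],c[i],ray(d,*c[i],.0925))
h=ray(d,*c[i],.0925)[:2]
A,W,a,w=meas(d,h)
print(len(A),A.mean(0),np.hypot(*(A.mean(0)-h)),a,len(W),np.hypot(*(W.mean(0)-h)),w,W.std(0),'turn',(w-a)%(2*np.pi))
for z in(.045,.055,.065): print(z,ray(d,338,245,z)[:2]-h, ray(d,275,128,z)[:2]-h)
E
```

```text
hubtop [0.53410912 0.18270367 0.0925    ]
[ 305  155   51   57 1976] [329.18370445 182.49696356] [0.53394094 0.17954628 0.0925    ]
88 [0.60650375 0.19440897] 0.07406930128277327 0.2020308298952297 231 0.04593168624580386 -2.3065536973796905 [0.00915148 0.00725543] turn 3.774600779904666
0.045 [0.07643008 0.01627354] [-0.03526745 -0.05220388]
0.055 [0.07193285 0.01546604] [-0.03632305 -0.05090145]
0.065 [0.06743562 0.01465855] [-0.03737865 -0.04959902]
```

Hub at about (0.534, 0.1825), which agrees with the pull's stop position. Amber is at angle +0.17 rad and the pointer at −2.17, so about 3.94 rad are needed. I pre-turn +0.8 rad and descend, open, round the hub.

Emit:
send_rows(
  deltas=[
    [[-0.12,0.1,0,0,0,0.9,1],[-0.13,0.08,0,0,0,0.9,1],[0,0,0,0,0,0.9,1],[0,0,0,0,0,0.9,1],[0,0,-0.5,0,0,0.9,1],[0,0,-0.6,0,0,0.9,1],[0,0,-0.6,0,0,0.9,1],[0,0,-0.6,0,0,0.9,1]],
  ],
)

```text
t: 7.58
eef_pos: [0.5341, 0.1831, 0.1668]
eef_rot: [[-0.755, -0.656, 0.001], [-0.656, 0.755, 0.0], [-0.001, -0.0, -1.0]]
wrist_force: [0.5, 0.2, -0.1]
width: 0.0856
grip_force: 0.0
```

Emit:
send_rows(
  deltas=[
    [[0,0,-0.6,0,0,0.9,1],[0,0,-0.6,0,0,0.9,1],[0,0,-0.6,0,0,0.16,1],[0,0,-0.6,0,0,0,1],[0,0,-0.4,0,0,0,1],[0,0,-0.2,0,0,0,1],[0,0,-0.1,0,0,0,1],[0,0,0,0,0,0,1]],
  ],
)

```text
t: 8.25
eef_pos: [0.5339, 0.1833, 0.0741]
eef_rot: [[-0.635, -0.773, -0.0], [-0.773, 0.635, -0.0], [0.0, 0.0, -1.0]]
wrist_force: [0.2, -0.6, 0.4]
width: 0.0849
grip_force: 0.0
```

Emit:
send_rows(
  deltas=[
    [[0,0,0,0,0,0,0.8],[0,0,0,0,0,0,0.7],[0,0,0,0,0,0,0.6],[0,0,0,0,0,0,0.5],[0,0,0,0,0,0,0.5],[0,0,0,0,0,0,0.5],[0,0,0,0,0,0,0.5],[0,0,0,0,0,0,0.5]],
  ],
  grip_force=40,
)

```text
t: 8.92
eef_pos: [0.5352, 0.1834, 0.0758]
eef_rot: [[-0.635, -0.773, 0.003], [-0.773, 0.635, 0.0], [-0.002, -0.002, -1.0]]
wrist_force: [-0.3, -1.3, 6.4]
width: 0.0552
grip_force: 42.7
```

Emit:
send_rows(
  deltas=[
    [[0,0,0.05,0,0,-0.3,0.5],[0,0,0.02,0,0,-0.7,0.5],[0,0,0,0,0,-1,0.5],[0,0,0,0,0,-1,0.5],[0,0,0,0,0,-1,0.5],[0,0,0,0,0,-1,0.5],[0,0,0,0,0,-1,0.5],[0,0,0,0,0,-1,0.5]],
  ],
)

```text
t: 9.58
eef_pos: [0.5352, 0.1833, 0.0759]
eef_rot: [[-0.964, -0.265, 0.003], [-0.265, 0.964, 0.001], [-0.003, -0.0, -1.0]]
wrist_force: [3.5, 0.7, -4.6]
width: 0.0547
grip_force: 44.5
```

Emit:
send_rows(
  deltas=[
    [[0,0,0,0,0,-1,0.5],[0,0,0,0,0,-1,0.5],[0,0,0,0,0,-1,0.5],[0,0,0,0,0,-1,0.5],[0,0,0,0,0,-1,0.5],[0,0,0,0,0,-1,0.5],[0,0,0,0,0,-1,0.5],[0,0,0,0,0,-1,0.5]],
  ],
)

```text
t: 10.25
eef_pos: [0.5352, 0.1832, 0.0759]
eef_rot: [[-0.909, 0.417, 0.003], [0.417, 0.909, 0.0], [-0.002, 0.001, -1.0]]
wrist_force: [5.5, -0.2, -4.3]
width: 0.0543
grip_force: 44.6
```

```bash
python3 - <<'E'
from h import *
o=ctrl.observe();print(o['t'],o['joint_positions'],o['torque'],o['wrist_force'])
d=grab('wrist');h=(.534,.1827)
A,W,a,w=meas(d,h);print(len(A),a,len(W),w)
cv2.imwrite('pics/wrist3.png',d['pixels'][...,::-1])
E
```

```text
10.25 [-0.28433145  0.43178537 -0.14107884  1.91860367  0.08396693  0.79408448
  0.66935143] [-0.24216761 -0.7972223   0.20154817] [ 5.47436389 -0.23685068 -4.2836699 ]
142 0.16050923072713458 1383 -0.7539089735383037
```

View pics/wrist3.png

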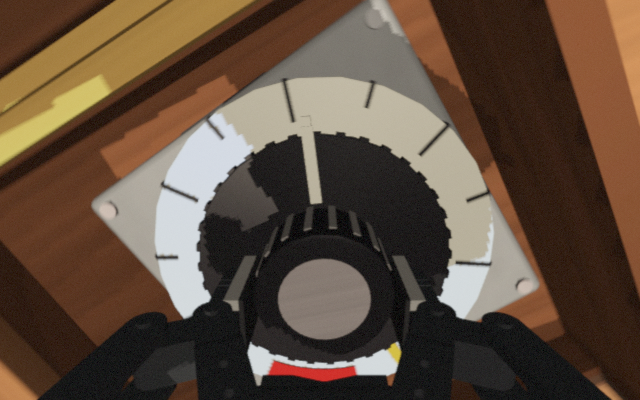

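The pointer is at (307,125)–(316,200) in the wrist view, with amber just visible at (395,352). I check its angle and keep turning.

```bash
python3 - <<'E'
from h import *
d=grab('wrist');h=np.array((.534,.1827))
for p in((307,123),(311,160),(316,200)):
  for z in(.055,.063):
    q=ray(d,*p,z)[:2]-h;print(p,z,np.hypot(*q),np.arctan2(q[1],q[0]))
q=ray(d,323,299,.0925)[:2];print(q)
E
```

```text
(307, 123) 0.055 0.0641501276307923 2.8235069015362093
(307, 123) 0.063 0.06477216531257969 2.8165798968675304
(311, 160) 0.055 0.04789364030910588 2.8303940057783854
(311, 160) 0.063 0.049357580547671025 2.820752316273072
(316, 200) 0.055 0.029047379272636197 2.8372919219941797
(316, 200) 0.063 0.03148852481108405 2.8213135875188327
[0.53337423 0.18247578]
```

Emit:
send_rows(
  deltas=[
    [[0,0,0,0,0,-1,0.5],[0,0,0,0,0,-1,0.5],[0,0,0,0,0,-1,0.5],[0,0,0,0,0,-1,0.5],[0,0,0,0,0,-1,0.5],[0,0,0,0,0,-1,0.5],[0,0,0,0,0,-1,0.5],[0,0,0,0,0,-1,0.5]],
  ],
)

```text
t: 11.02
eef_pos: [0.5351, 0.1831, 0.0759]
eef_rot: [[-0.43, 0.903, 0.002], [0.903, 0.43, 0.0], [-0.001, 0.002, -1.0]]
wrist_force: [5.0, -0.2, -4.9]
width: 0.0547
grip_force: 44.5
```

Emit:
send_rows(
  deltas=[
    [[0,0,0,0,0,-1,0.5],[0,0,0,0,0,-1,0.5],[0,0,0,0,0,-1,0.5],[0,0,0,0,0,-1,0.5],[0,0,0,0,0,-1,0.5],[0,0,0,0,0,-1,0.5],[0,0,0,0,0,-1,0.5],[0,0,0,0,0,-1,0.5]],
  ],
)

```text
t: 11.68
eef_pos: [0.5349, 0.1831, 0.0759]
eef_rot: [[0.252, 0.968, 0.002], [0.968, -0.252, 0.0], [0.001, 0.002, -1.0]]
wrist_force: [5.2, -1.2, -4.3]
width: 0.0548
grip_force: 44.5
```

Emit:
send_rows(
  deltas=[
    [[0,0,0,0,0,-1,0.5],[0,0,0,0,0,-1,0.5],[0,0,0,0,0,-1,0.5],[0,0,0,0,0,-1,0.5],[0,0,0,0,0,-1,0.5],[0,0,0,0,0,-1,0.5],[0,0,0,0,0,-1,0.5],[0,0,0,0,0,-1,0.5]],
  ],
)

```text
t: 12.35
eef_pos: [0.5349, 0.1832, 0.0759]
eef_rot: [[0.815, 0.58, 0.002], [0.58, -0.815, 0.0], [0.002, 0.001, -1.0]]
wrist_force: [4.5, -0.2, -6.1]
width: 0.0546
grip_force: 44.5
```

Emit:
send_rows(
  deltas=[
    [[0,0,0,0,0,-1,0.5],[0,0,0,0,0,-1,0.5],[0,0,0,0,0,-1,0.5],[0,0,0,0,0,-0.5,0.5],[0,0,0,0,0,0,0.5],[0,0,0,0,0,0,0.5],[0,0,0,0,0,0,0.5],[0,0,0,0,0,0,0.5]],
  ],
)

```text
t: 13.02
eef_pos: [0.5349, 0.1833, 0.0759]
eef_rot: [[0.95, 0.311, 0.002], [0.311, -0.95, 0.001], [0.003, 0.0, -1.0]]
wrist_force: [5.0, 0.4, -6.8]
width: 0.0546
grip_force: 44.4
```

```bash
python3 - <<'E'
from h import *
d=grab('wrist','wrist4');h=(.534,.1826)
import pickle;pickle.dump(d,open('d4.pkl','wb'))
A,W,a,w=meas(d,h);print(len(A),a,len(W),w)
E
```

```text
600 0.16418008557328548 1264 2.6766087662522606
```

View pics/wrist4.png

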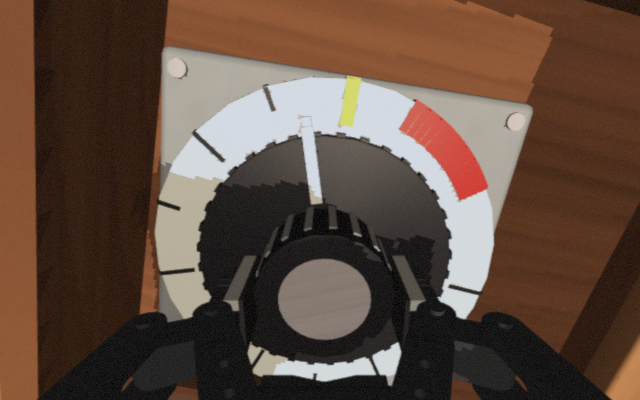

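The pointer is at (306,118)–(316,200) and amber at (354,77)–(347,126), just clockwise of it, with red further right. I measure the remaining angle.

```bash
python3 - <<'E'
from h import *
import pickle;d=pickle.load(open('d4.pkl','rb'))
q=ray(d,323,299,.0925)[:2];print(q)
for h in (q,np.array((.534,.1826))):
  an=lambda p,z:np.arctan2(*(ray(d,*p,z)[:2]-h)[::-1]).round(3)
  rr=lambda p,z:np.hypot(*(ray(d,*p,z)[:2]-h)).round(4)
  for z in(.05,.055,.06): print(z,'amb',[(an(p,z),rr(p,z)) for p in((354,77),(350.5,101),(347,126))],'ptr',[(an(p,z),rr(p,z)) for p in((306,118),(311,160),(316,200))])
E
```

```text
[0.53547635 0.18308693]
0.05 amb [(np.float64(0.156), np.float64(0.0835)), (np.float64(0.151), np.float64(0.0735)), (np.float64(0.144), np.float64(0.0626))] ptr [(np.float64(0.433), np.float64(0.0657)), (np.float64(0.437), np.float64(0.0466)), (np.float64(0.443), np.float64(0.0272))]
0.055 amb [(np.float64(0.16), np.float64(0.0833)), (np.float64(0.156), np.float64(0.0736)), (np.float64(0.15), np.float64(0.063))] ptr [(np.float64(0.428), np.float64(0.066)), (np.float64(0.431), np.float64(0.0475)), (np.float64(0.432), np.float64(0.0287))]
0.06 amb [(np.float64(0.165), np.float64(0.083)), (np.float64(0.162), np.float64(0.0736)), (np.float64(0.156), np.float64(0.0634))] ptr [(np.float64(0.424), np.float64(0.0663)), (np.float64(0.425), np.float64(0.0484)), (np.float64(0.422), np.float64(0.0302))]
0.05 amb [(np.float64(0.159), np.float64(0.0851)), (np.float64(0.155), np.float64(0.075)), (np.float64(0.148), np.float64(0.0642))] ptr [(np.float64(0.43), np.float64(0.0672)), (np.float64(0.433), np.float64(0.0482)), (np.float64(0.437), np.float64(0.0287))]
0.055 amb [(np.float64(0.163), np.float64(0.0848)), (np.float64(0.16), np.float64(0.0751)), (np.float64(0.154), np.float64(0.0646))] ptr [(np.float64(0.426), np.float64(0.0675)), (np.float64(0.427), np.float64(0.0491)), (np.float64(0.427), np.float64(0.0302))]
0.06 amb [(np.float64(0.167), np.float64(0.0845)), (np.float64(0.165), np.float64(0.0751)), (np.float64(0.16), np.float64(0.065))] ptr [(np.float64(0.422), np.float64(0.0678)), (np.float64(0.421), np.float64(0.05)), (np.float64(0.417), np.float64(0.0317))]
```

Emit:
send_rows(
  deltas=[
    [[0,0,0,0,0,-0.8,0.5],[0,0,0,0,0,-0.8,0.5],[0,0,0,0,0,-0.8,0.5],[0,0,0,0,0,-0.4,0.5],[0,0,0,0,0,-0.25,0.5],[0,0,0,0,0,0,0.5],[0,0,0,0,0,0,0.5],[0,0,0,0,0,0,0.5]],
  ],
)

```text
t: 13.73
eef_pos: [0.5348, 0.1833, 0.0759]
eef_rot: [[0.999, 0.051, 0.003], [0.051, -0.999, 0.0], [0.003, -0.0, -1.0]]
wrist_force: [5.4, -0.5, -6.7]
width: 0.0548
grip_force: 44.4
```

```bash
python3 - <<'E'
from h import *
o=ctrl.observe();R=o['eef_rot'];print(np.arctan2(R[1][0],R[0][0]))
d=grab('wrist')
cv2.imwrite('pics/c5.png',cv2.resize(d['pixels'][60:220,230:430,::-1],None,fx=3,fy=3))
E
```

```text
0.050652347600525
```

View pics/c5.png

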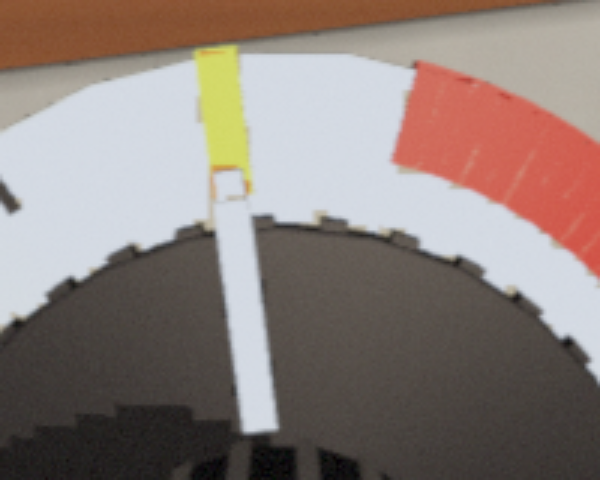

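The pointer tip (228,183 in the crop) sits on the amber line's inner end (231,185), well short of the red. I release and rise.

Emit:
send_rows(
  deltas=[
    [[0,0,0,0,0,0,0.7],[0,0,0,0,0,0,0.85],[0,0,0,0,0,0,1],[0,0,0,0,0,0,1],[0,0,0.3,0,0,0,1],[0,0,0.5,0,0,0,1],[0,0,0.8,0,0,0,1],[0,0,0.8,0,0,0,1]],
  ],
)

```text
t: 14.45
eef_pos: [0.533, 0.183, 0.1491]
eef_rot: [[0.999, 0.05, -0.002], [0.05, -0.999, -0.001], [-0.002, 0.001, -1.0]]
wrist_force: [0.3, 0.2, 0.1]
width: 0.0853
grip_force: 0.0
```

Emit:
send_rows(
  deltas=[
    [[0,0,0.8,0,0,0,1],[0,0,0.8,0,0,0,1],[0,0,0.8,0,0,0,1],[0,0,0.6,0,0,0,1],[0,0,0.2,0,0,0,1],[0,0,0,0,0,0,1],[0,0,0,0,0,0,1],[0,0,0,0,0,0,1]],
  ],
)

```text
t: 15.12
eef_pos: [0.5327, 0.183, 0.2428]
eef_rot: [[0.999, 0.05, -0.003], [0.05, -0.999, -0.001], [-0.003, 0.001, -1.0]]
wrist_force: [-0.6, 0.4, -1.1]
width: 0.0857
grip_force: 0.0
```

```bash
python3 - <<'E'
from h import *
o=ctrl.observe();print(o['eef_pos'],o['joint_positions'])
d=grab('wrist','wrist6')
E
```

```text
[0.53270664 0.18300659 0.24283951] [-0.83155223  0.23129168  0.4924368   1.82377858 -0.12051181  1.11905244
 -1.81796152]
```

View pics/wrist6.png

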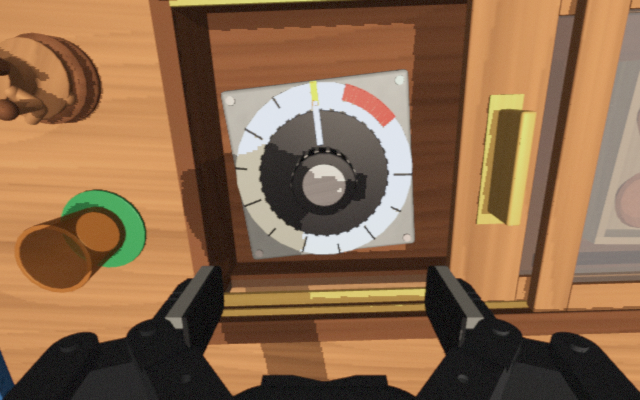

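The view shows the pointer (316,105) on amber (314,88) after the release, and the pull at about (520,165). I go over the pull.

```bash
python3 - <<'E'
from h import *
d=grab('wrist')
for p in((518,112),(535,112),(508,224),(522,224),(521,168)): print(p,ray(d,*p,.146)[:2])
E
```

```text
(518, 112) [0.60317656 0.06101173]
(535, 112) [0.6037137  0.05012898]
(508, 224) [0.52669299 0.05116397]
(522, 224) [0.52717763 0.04125367]
(521, 168) [0.56711911 0.05095667]
```

Emit:
send_rows(
  deltas=[
    [[0.12,-0.3,0,0,0,0.05,0.7],[0.12,-0.6,0,0,0,0.05,0.45],[0.12,-0.7,0,0,0,0.05,0.45],[0.12,-0.7,0,0,0,0.05,0.45],[0.12,-0.7,0,0,0,0.05,0.45],[0.12,-0.7,0,0,0,0.05,0.45],[0.12,-0.5,0,0,0,0.05,0.45],[0.12,-0.25,0,0,0,0.03,0.45]],
  ],
)

```text
t: 15.88
eef_pos: [0.5625, 0.0454, 0.2438]
eef_rot: [[0.997, 0.078, -0.001], [0.078, -0.997, -0.002], [-0.001, 0.002, -1.0]]
wrist_force: [0.1, -0.3, 0.5]
width: 0.038
grip_force: 0.0
```

Emit:
send_rows(
  deltas=[
    [[0,0.1,-0.4,0,0,0,0.45],[0,0,-0.5,0,0,0,0.45],[0,0,-0.5,0,0,0,0.45],[0,0,-0.5,0,0,0,0.45],[0,0,-0.5,0,0,0,0.45],[0,0,-0.5,0,0,0,0.45],[0,0,-0.35,0,0,0,0.45],[0,0,-0.15,0,0,0,0.45]],
  ],
)

```text
t: 16.55
eef_pos: [0.5607, 0.0542, 0.1394]
eef_rot: [[0.996, 0.085, -0.005], [0.085, -0.996, -0.001], [-0.005, 0.0, -1.0]]
wrist_force: [-0.4, 0.2, -0.9]
width: 0.0383
grip_force: 0.0
```

Emit:
send_rows(
  deltas=[
    [[0,0,0,0,0,0,0.3],[0,0,0,0,0,0,0.2],[0,0,0,0,0,0,0.1],[0,0,0,0,0,0,0],[0,0,0,0,0,0,0],[0,0,0,0,0,0,0],[0,0,0,0,0,0,0],[0,0,0,0,0,0,0]],
  ],
  grip_force=30,
)

```text
t: 17.22
eef_pos: [0.5631, 0.0524, 0.1429]
eef_rot: [[0.997, 0.082, 0.001], [0.082, -0.997, -0.0], [0.001, 0.0, -1.0]]
wrist_force: [0.4, -2.3, 0.5]
width: 0.0092
grip_force: 30.8
```

Emit:
send_rows(
  deltas=[
    [[-0.01,0.1,0,0,0,0,0],[-0.03,0.3,0,0,0,0,0],[-0.04,0.5,0,0,0,0,0],[-0.04,0.5,0,0,0,0,0],[-0.04,0.5,0,0,0,0,0],[-0.04,0.5,0,0,0,0,0],[-0.04,0.5,0,0,0,0,0],[-0.04,0.5,0,0,0,0,0]],
  ],
)

```text
t: 17.88
eef_pos: [0.5545, 0.1553, 0.1429]
eef_rot: [[0.997, 0.082, 0.001], [0.082, -0.997, -0.001], [0.001, 0.001, -1.0]]
wrist_force: [0.8, -2.9, 1.8]
width: 0.0091
grip_force: 31.0
```

Emit:
send_rows(
  deltas=[
    [[-0.04,0.5,0,0,0,0,0],[-0.04,0.5,0,0,0,0,0],[-0.04,0.5,0,0,0,0,0],[-0.04,0.5,0,0,0,0,0],[-0.04,0.5,0,0,0,0,0],[-0.04,0.5,0,0,0,0,0],[-0.04,0.5,0,0,0,0,0],[-0.02,0.2,0,0,0,0,0]],
  ],
)

```text
t: 18.55
eef_pos: [0.5448, 0.271, 0.1429]
eef_rot: [[0.996, 0.086, 0.001], [0.086, -0.996, 0.004], [0.001, -0.004, -1.0]]
wrist_force: [-0.5, -0.8, 4.8]
width: 0.0088
grip_force: 31.3
```

Emit:
send_rows(
  deltas=[
    [[-0.01,0.1,0,0,0,0,0],[-0.01,0.1,0,0,0,0,0],[-0.01,0.1,0,0,0,0,0],[0,0,0,0,0,0,0],[0,0,0,0,0,0,0],[0,0,0,0,0,0,0],[0,0,0,0,0,0,0],[0,0,0,0,0,0,0]],
  ],
)

```text
t: 19.22
eef_pos: [0.5446, 0.2744, 0.1429]
eef_rot: [[0.997, 0.082, -0.0], [0.082, -0.997, 0.0], [-0.0, -0.0, -1.0]]
wrist_force: [-2.2, -1.5, 5.5]
width: 0.0091
grip_force: 31.5
```

Still about 2 mm from the stop by reckoning; I ease on until the force rises.

Emit:
send_rows(
  deltas=[
    [[0,0.05,0,0,0,0,0],[0,0.05,0,0,0,0,0],[0,0.05,0,0,0,0,0],[0,0,0,0,0,0,0],[0,0,0,0,0,0,0],[0,0,0,0,0,0,0],[0,0,0,0,0,0,0],[0,0,0,0,0,0,0]],
  ],
)

```text
t: 19.88
eef_pos: [0.5446, 0.2745, 0.1428]
eef_rot: [[0.997, 0.08, -0.002], [0.08, -0.997, -0.005], [-0.003, 0.005, -1.0]]
wrist_force: [-3.6, -7.9, 7.9]
width: 0.0091
grip_force: 31.9
```

At the stop (force up, no motion): the left cover is shut. The right cover may have started up to 5 mm open, so I release and press that one shut too.

Emit:
send_rows(
  deltas=[
    [[0,-0.1,0,0,0,0,0.15],[0,0,0,0,0,0,0.3],[0,0,0,0,0,0,0.45],[0,0,0.3,0,0,0,0.45],[0,0,0.6,0,0,0,0.45],[0,0,0.8,0,0,0,0.45],[0,-0.3,0.8,0,0,0,0.45],[0.05,-0.6,0.7,0,0,0,0.45]],
  ],
)

```text
t: 20.55
eef_pos: [0.5451, 0.2537, 0.2401]
eef_rot: [[0.996, 0.089, 0.001], [0.089, -0.996, 0.003], [0.001, -0.003, -1.0]]
wrist_force: [0.2, 0.4, -0.2]
width: 0.0386
grip_force: 0.0
```

Emit:
send_rows(
  deltas=[
    [[0.09,-0.9,0,0,0,0,0.45],[0.09,-1,0,0,0,0,0.45],[0.09,-1,0,0,0,0,0.45],[0.09,-1,0,0,0,0,0.45],[0.09,-1,0,0,0,0,0.45],[0.09,-1,0,0,0,0,0.45],[0.09,-1,0,0,0,0,0.45],[0.09,-1,0,0,0,0,0.45]],
  ],
)

```text
t: 21.22
eef_pos: [0.5678, 0.0118, 0.239]
eef_rot: [[0.996, 0.084, 0.001], [0.084, -0.996, 0.001], [0.001, -0.001, -1.0]]
wrist_force: [-0.6, 0.1, 0.0]
width: 0.0389
grip_force: 0.0
```

Emit:
send_rows(
  deltas=[
    [[0.09,-1,0,0,0,0,0.45],[0.09,-1,0,0,0,0,0.45],[0.09,-1,0,0,0,0,0.45],[0.09,-1,0,0,0,0,0.45],[0.09,-1,0,0,0,0,0.45],[0.09,-0.9,0,0,0,0,0.45],[0.09,-0.6,0,0,0,0,0.45],[0.05,-0.3,0,0,0,0,0.45]],
  ],
)

```text
t: 21.88
eef_pos: [0.5878, -0.1953, 0.2391]
eef_rot: [[0.997, 0.079, 0.001], [0.079, -0.997, -0.002], [0.001, 0.002, -1.0]]
wrist_force: [-0.3, 0.3, -0.3]
width: 0.0384
grip_force: 0.0
```

```bash
python3 - <<'E'
from h import *
d=grab('wrist','wrist7');o=ctrl.observe();print(o['eef_pos'],o['joint_positions'])
E
```

```text
[ 0.58784206 -0.19587034  0.2391014 ] [-0.2916383   0.38237251  0.6883404   1.70233241 -0.26061891  1.14884776
 -1.02411297]
```

View pics/wrist7.png

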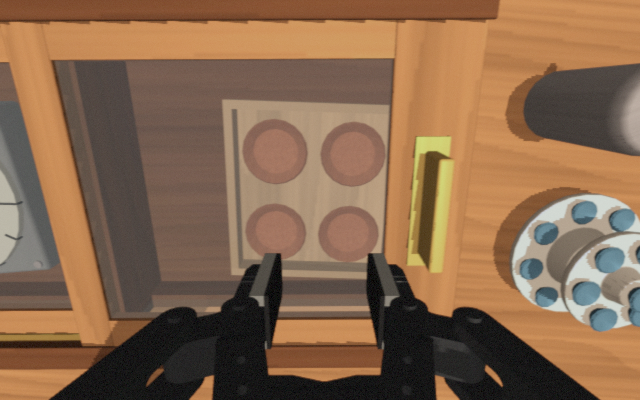

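The right pull's top is at about (445,160)–(437,272), with the tier and dispenser clear to the right (columns 512 and up).

```bash
python3 - <<'E'
from h import *
d=grab('wrist')
for p in((445,160),(437,272)): print(ray(d,*p,.1605)[:2])
for p in((512,260),(525,130)): print(ray(d,*p,.06)[:2],ray(d,*p,.17)[:2])
E
```

```text
[ 0.63069032 -0.26838076]
[ 0.55385629 -0.2770325 ]
[ 0.52034231 -0.3903175 ] [ 0.57108646 -0.31994014]
[ 0.6466469  -0.37113924] [ 0.65293349 -0.30751237]
```

Emit:
send_rows(
  deltas=[
    [[0.05,-0.5,0,0,0,0,0.45],[0.05,-0.8,0,0,0,0,0.45],[0.03,-0.8,0,0,0,0,0.45],[0,-0.45,0,0,0,0,0.45],[0,0,-0.2,0,0,0,0.45],[0,0,-0.5,0,0,0,0.45],[0,0,-0.5,0,0,0,0.45],[0,0,-0.5,0,0,0,0.45]],
  ],
)

```text
t: 22.65
eef_pos: [0.5927, -0.2647, 0.1863]
eef_rot: [[0.996, 0.086, 0.0], [0.086, -0.996, 0.003], [0.0, -0.003, -1.0]]
wrist_force: [0.5, 0.8, 0.3]
width: 0.0385
grip_force: 0.0
```

Emit:
send_rows(
  deltas=[
    [[0,0,-0.5,0,0,0,0.45],[0,0,-0.4,0,0,0,0.45],[0,0,-0.13,0,0,0,0.45],[0,0,0,0,0,0,0.3],[0,0,0,0,0,0,0.15],[0,0,0,0,0,0,0],[0,0,0,0,0,0,0],[0,0,0,0,0,0,0]],
  ],
)

```text
t: 23.32
eef_pos: [0.5922, -0.2688, 0.1572]
eef_rot: [[0.997, 0.083, 0.001], [0.083, -0.997, -0.001], [0.001, 0.001, -1.0]]
wrist_force: [0.7, -2.1, -1.3]
width: 0.0088
grip_force: 32.5
```

Emit:
send_rows(
  deltas=[
    [[0,0,0,0,0,0,0],[0,-0.05,0,0,0,0,0],[0,-0.05,0,0,0,0,0],[0,-0.05,0,0,0,0,0],[0,0,0,0,0,0,0],[0,0,0,0,0,0,0],[0,0,0,0,0,0,0],[0,0,0,0,0,0,0]],
  ],
)

```text
t: 23.98
eef_pos: [0.5925, -0.2725, 0.1571]
eef_rot: [[0.997, 0.083, 0.001], [0.083, -0.997, 0.0], [0.001, 0.0, -1.0]]
wrist_force: [0.4, 2.1, 3.6]
width: 0.009
grip_force: 33.3
```

It moved 4 mm with only friction resisting, so it was not fully shut. I continue to the stop.

Emit:
send_rows(
  deltas=[
    [[0,-0.05,0,0,0,0,0],[0,-0.05,0,0,0,0,0],[0,-0.05,0,0,0,0,0],[0,0,0,0,0,0,0],[0,0,0,0,0,0,0],[0,0,0,0,0,0,0],[0,0,0,0,0,0,0],[0,0,0,0,0,0,0]],
  ],
)

```text
t: 24.65
eef_pos: [0.5926, -0.2738, 0.1571]
eef_rot: [[0.996, 0.085, -0.0], [0.085, -0.996, 0.006], [0.0, -0.006, -1.0]]
wrist_force: [-1.6, 7.4, 8.4]
width: 0.0087
grip_force: 33.7
```

The stop is reached at −0.2738, matching the prediction of −0.2737. I release and rise, then check.

Emit:
send_rows(
  deltas=[
    [[0,0.1,0,0,0,0,0.15],[0,0,0,0,0,0,0.3],[0,0,0,0,0,0,0.45],[0,0,0.3,0,0,0,0.45],[0,0,0.6,0,0,0,0.45],[0,0,0.8,0,0,0,0.45],[0,0,0.8,0,0,0,0.45],[0,0,0.7,0,0,0,0.45]],
  ],
)

```text
t: 25.32
eef_pos: [0.5915, -0.2756, 0.2543]
eef_rot: [[0.997, 0.081, 0.001], [0.081, -0.997, -0.002], [0.0, 0.002, -1.0]]
wrist_force: [0.3, -0.8, 0.7]
width: 0.0387
grip_force: 0.0
```

Emit:
send_rows(
  deltas=[
    [[0,0,0.5,0,0,0,0.45],[0,0,0.2,0,0,0,0.45],[0,0,0,0,0,0,0.45],[0,0,0,0,0,0,0.45],[0,0,0,0,0,0,0.45],[0,0,0,0,0,0,0.45],[0,0,0,0,0,0,0.45],[0,0,0,0,0,0,0.45]],
  ],
)

```text
t: 25.98
eef_pos: [0.5914, -0.2739, 0.2724]
eef_rot: [[0.997, 0.083, -0.002], [0.083, -0.997, 0.0], [-0.002, -0.001, -1.0]]
wrist_force: [0.0, 0.0, 0.2]
width: 0.0384
grip_force: 0.0
```

```bash
python3 - <<'E'
from h import *
o=ctrl.observe();print(o['t'],o['eef_pos'],o['wrist_force'])
d=grab('scene')
cv2.imwrite('pics/s8.png',cv2.resize(d['pixels'][120:300,120:500,::-1],None,fx=2.1,fy=2.1))
E
```

```text
25.9833 [ 0.59136082 -0.27392943  0.27239805] [0.00514219 0.02035148 0.18225973]
```

View pics/s8.png

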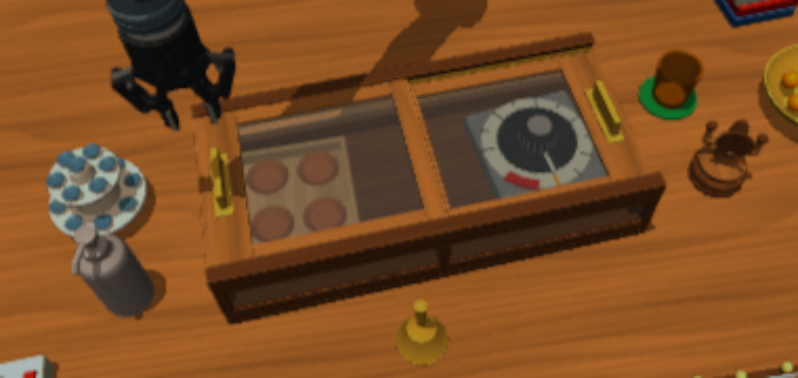

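Both covers are shut (pulls at (220,180) and (605,110)), the pointer is on amber (553,175), and the bystanders stand undisturbed.

```bash
python3 -c "
from workcell import ctrl
print(ctrl.job_done())"
```

```text
the job is handed in; nothing more can be done
None
```

The job is handed in at about 26 s: the dimmer's pointer stands on the amber line and never entered the red, both covers are pressed shut against their stops, and the bystanders look undisturbed in the last image.

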